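Square a glass plate into the corner of an alignment jig

ROBOT

A 7-joint arm with a two-finger parallel gripper is mounted at the origin on a cart in front of the work surface, level with it; the furniture and walls round the work are solid. World frame = base frame: x ahead of the robot, y to its left, z up, the work surface at z = 0. Lengths are in m, angles in rad, forces in N, time in s.
With the tool pointing down it reaches from about 0.4 to 0.85 m from the base axis. Payload 4.4 kg.
Tool frame: the origin (TCP) lies midway between the tips of the shut fingers; the grasp point (between the pads) lies 19 mm behind it; z points along the fingers, y is the line along which they close (so a half turn about z gives the same grasp; the last joint's range is limited). The gripper opens to 94 mm and grips with 3 to 60 N. Pads are 16 mm wide; open, the fingers measure 119 mm over their backs; the gripper's body (75 mm by 177 mm) begins 78 mm behind the grasp point.
Start: joints at [-1.242, 0.628, 0.038, 1.517, -0.027, 0.996, -0.02], TCP at [0.25, 0.6, 0.205] pointing down, gripper open.
Joint ranges: [-3.06, 3.06], [-0.37, 2.12], [-1.25, 1.32], [0.18, 2.47], [-1.1, 4.24], [0.23, 1.98], [-2.94, 2.94]. Speed limits (rad/s): [2.57, 2.57, 3.14, 3.14, 3.14, 3.14, 3.14].

INTERFACE

Orientations are given as [roll, pitch, yaw] about the fixed x, y, z axes, in that order (R = Rz(yaw) Ry(pitch) Rx(roll)).
In Python, from workcell import status, eyes, workorder gives the robot as it stands. The module is installed in compiled form; this text tells all that it offers.
- The arm moves only by the tool play_rows, never from a script. Its argument "motion" is one flat list of numbers, 5 for each row, row after row: the closure, from 0 (fully open) to 1 (shut), then the shift along the tool's x, y, z in cm, then the turn about the tool's z in degrees. A call has exactly 10 rows; each row shifts and turns the commanded pose from where the row before left it, along the tool's axes as they then stand; what a row does not reach is not made up. A row lasts 1/10 s, in which the tool goes at most 50 mm and 8.59 degrees, less where a joint would pass 70% of its speed; a pose out of reach is approached as far as the arm can. A call is refused whole if a number of a shift passes 5 or a number of a turn 8.59, either way. A call with a gripper value outside its range is refused whole. The fingers move at their own pace and stop on an object; "grip_force" is the grip in N (left out, the last holds). Time passes only in rows, so rows that do not move let the fingers close, or fill a call up. It gives the time, the measured TCP pose, the force, the opening and the grip force at its end, in the units of the state.
- status.get_state(): the state, without advancing time (a new reading comes with each control period).
- eyes.get_image(name): name is "side" or "top" or "wrist"; returns (picture, depth): 400x640x3 uint8, red, green, blue; 400x640 float32, m along the optical axis (not along the pixel's ray), 0 where there is no reading.
- eyes.camera_model(name): a dict with "intrinsics" (3x3 intrinsics, pixels), "world_to_cam" (4x4, takes a point from world to camera coordinates). Camera axes: x right, y up, looking along -z (the intrinsics and any distortion apply to the point x, -y, -z); pixel columns grow to the right and rows downward; lengths in m; the calibration is good to about 2 mm. A picture is of the moment at which its call begins: read the wrist's pose just before it. camera_model takes no time and is no camera call; for the wrist camera it gives the pose at the moment of the call.
- workorder.sign_off(): hands the job in; it is judged then, once.
The state is a dict: "t": time; "joint_positions": joint angles; "joint_vel": joint speeds; "joint_torque": joint torques, N m; "ee_pos": TCP position; "eef_rot": TCP orientation; "contact_force": force on the tool from outside, world axes, zero at the start; "moment": the same for the moment, N m; "gripper_width": opening from 0.0 (shut) to 1.0 (fully open); "finger_force": force on a finger pad.
Only numpy, scipy, OpenCV 4.12 (cv2) and the standard library are available. Lean on these libraries where they do the work, as an engineer would, in place of code of your own. Each camera call takes 0.05 s, during which the arm holds its last target. There are 200 camera calls.

TASK

Take the orange-handled pusher out of its blue stand and, with its white tip, gently nudge the glass plate flat across the jig until its long edge presses flush on the long rail; then nudge it along that rail until its end also presses on the short rail, so that it sits square in the corner touching both. Touch the plate with nothing but the pusher, press it home with about 5 N each time and never hard, because glass chips; then put the pusher back upright, fully down in its stand, and leave the other things on the bench alone.

Things in the scene. Friction and masses are not known exactly. Their poses are not given: they have to be found in the camera images.
- jig: Alignment jig, fixed: grey base plate 160 (x) x 190 (y) x 10 mm, origin at the centre of its underside, with two aluminium rails 12 mm high on it that meet at a square inner corner at x +65, y +80 mm (8 mm of each rail is left out at the corner). Seated, the glass plate's centre is at x +40, y +42.5 mm, its axes along the jig's.
- jig_corner (a point): The inner corner where the faces of both rails would meet, on the upper face of the jig's base plate (10 mm above the bench); its axes are the jig's: +x points square into the long rail, +y square into the short rail.
- rail_long: The long rail, 147 mm long (along the jig's y), 12 wide, 12 high, fixed on the jig; origin at the centre of its underside; its face towards the glass lies 6 mm to -x of its origin (jig axes).
- rail_short: The short rail, 117 mm long (along the jig's x), 12 wide, 12 high, fixed on the jig; origin at the centre of its underside; its face towards the glass lies 6 mm to -y of its origin (jig axes).
- plate: Green glass plate with a white cross on top, 50 (x) x 75 (y) x 8 mm, about 75 g, loose on the jig's base plate and a little turned; slippery (friction about 0.3). Origin at the centre of its underside. Its +x long edge goes to the long rail, its +y end to the short rail. A press of 5 N on a rail is right: under 3 N does not seat it, above 8 N chips it.
- plate_center (a point): Centre of the glass plate, half-way up its thickness (4 mm above its underside); axes as the plate.
- pusher: Pusher, 80 mm tall, 90 g, z axis up along it. From its end up: round white tip 14 mm across to 12 mm, steel shank 12 mm across to 32, collar 30 mm across to 36, orange square handle 16 x 16 mm to 80. Origin in the middle of the tip's end face. Starts upright in the stand, collar on the stand's top, turned up to 0.4 rad from the stand.
- pusher_grip (a point): Middle of the orange handle, 58 mm above the end of the tip; x and y are square to the flat faces of the handle.
- pusher_tip (a point): Middle of the end face of the pusher's white tip.
- stand: Blue block, 54 x 54 x 40 mm, fixed, with a round hole about 18.5 mm in diameter and 36 mm deep from its top at its centre, in which the pusher stands by its collar. Origin at the centre of its underside. Fully home, the tip is 8 mm above the origin.
- beaker_50: Small glass beaker, 62 mm high, loose bystander; origin under its centre.
- timer: White bench timer, 58 x 66 x 19 mm, loose bystander; origin under its centre.
- marker_black: White marker with a black cap, 136 mm long, lying loose, bystander; origin under its centre.
Things that resemble listed ones, but are neither listed nor needed, are in the scene too. There is more than one size of the jig; the job needs the larger.

How it is judged:
By the outcome, as a careful person would: the job done as asked, in the order asked, and still so for the second after the job is handed in, with the robot touching nothing.
It also fails if it takes over 72 s, if anything falls off the work surface, if the arm or the gripper's body presses on something with over 40 N, if the wrist force passes 120 N, or if a joint passes its speed limit or range.

## Working session

There is one attempt and no reset: what is moved stays moved. The work goes in short steps, Python scripts to look and compute and a tool call to move; the robot and the scene stay as the last step left them, time stands still between calls to the robot, and variables do not carry over. Pictures are saved under pics/ and viewed, at most 10 in all, crops included, and the job is handed in when it is done.

Besides the shell and the picture viewer there is one more tool, called after ">>>" as name(argument=value, ...) on one line, values as JSON. play_rows: Moves the arm, as the interface text tells. Its arguments: {"type":"object","properties":{"motion":{"type":"array","items":{"type":"number"}},"grip_force":{"type":"number"}},"required":["motion"]}

```bash
mkdir -p pics; cat > h.py <<'E'
import numpy as np,cv2
from workcell import status,eyes,workorder
def grab(n,f=None):
    m=eyes.camera_model(n); p,d=eyes.get_image(n)
    if f: cv2.imwrite('pics/'+f,cv2.cvtColor(p,cv2.COLOR_RGB2BGR))
    return p,d,np.array(m['intrinsics']),np.array(m['world_to_cam'])
def ray(K,T,u,v,z):
    r=np.array([(u-K[0,2])/K[0,0],-(v-K[1,2])/K[1,1],-1.]); R=T[:3,:3].T; c=-R@T[:3,3]; d=R@r
    return c+d*(z-c[2])/d[2]
def cloud(d,K,T):
    v,u=np.mgrid[:d.shape[0],:d.shape[1]]
    P=np.stack([(u-K[0,2])/K[0,0]*d,-(v-K[1,2])/K[1,1]*d,-d],-1)-T[:3,3]
    return P@T[:3,:3]
def proj(K,T,p):
    q=T[:3,:3]@p+T[:3,3]; return K[0,2]-K[0,0]*q[0]/q[2],K[1,2]+K[1,1]*q[1]/q[2]
E
python3 - <<'E'
from h import *
s=status.get_state(); print(s)
for n in('top','side'):
    p,d,K,T=grab(n,n+'.png'); np.savez(n,p=p,d=d,K=K,T=T); print(n,K,T)
    print(eyes.camera_model(n).keys())
E
```

```text
{'t': 0.0, 'joint_positions': array([-1.24179497,  0.62931208,  0.0384355 ,  1.51833458, -0.02700087,
        0.99627739, -0.01997336]), 'joint_vel': array([-0.00023923,  0.00097486,  0.00026674, -0.00084558,  0.00193532,
       -0.00042089,  0.00140036]), 'joint_torque': array([-1.42952472e-04, -5.49729466e+01,  1.14367213e+00, -1.86638474e+01,
       -5.22875239e-02,  2.34826561e-02,  1.63495897e-04]), 'ee_pos': array([0.24972773, 0.59941711, 0.20458674]), 'eef_rot': array([-3.13977906e+00,  1.67665453e-05,  2.74682345e+00]), 'contact_force': array([ 0.10588157,  0.42017981, -0.0875807 ]), 'moment': array([-0.01178501,  0.00837121,  0.00813084]), 'finger_force': 0.0, 'gripper_width': 1.0010208418065811}
top [[379.6596155    0.         316.10623744]
 [  0.         379.6596155  195.66572054]
 [  0.           0.           1.        ]] [[ 0.02442534 -0.99968917 -0.00499745  0.1147427 ]
 [ 0.99153294  0.02358771  0.12769512 -0.62833785]
 [-0.12753755 -0.00807413  0.99180088 -1.25462279]
 [ 0.          0.          0.          1.        ]]
dict_keys(['intrinsics', 'world_to_cam'])
side [[452.6721104    0.         323.93302632]
 [  0.         452.6721104  206.03320071]
 [  0.           0.           1.        ]] [[ 9.73246583e-01 -2.29762728e-01 -4.20658346e-04 -5.76984614e-01]
 [ 1.21886678e-01  5.14743223e-01  8.48635995e-01 -2.05776724e-01]
 [-1.94768390e-01 -8.25983355e-01  5.28977099e-01 -1.07465419e+00]
 [ 0.00000000e+00  0.00000000e+00  0.00000000e+00  1.00000000e+00]]
dict_keys(['intrinsics', 'world_to_cam'])
```

View pics/top.png

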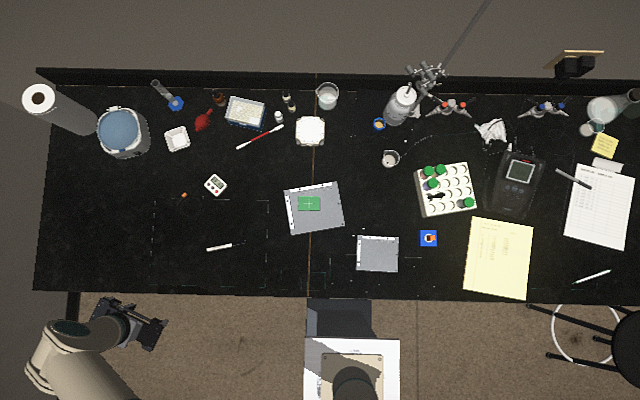

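View pics/side.png

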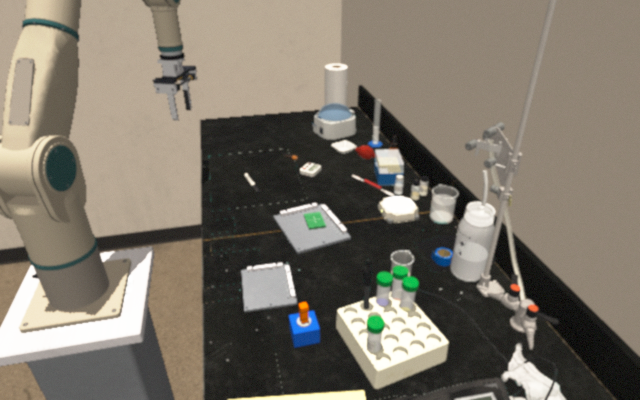

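The top view shows the larger jig, with the plate on it, at (314,207). The smaller decoy jig is at (377,254), and the blue stand with the orange handle is at (428,238). The long rail lies along the large jig's upper image edge (+x) and the short rail along its left edge (+y).

```bash
python3 - <<'E'
from h import *
z=np.load('top.npz');p,d,K,T=z['p'],z['d'],z['K'],z['T']
P=cloud(d,K,T)
hsv=cv2.cvtColor(p,cv2.COLOR_RGB2HSV)
def rep(n,m,zz,box):
    k=np.zeros_like(m);x0,y0,x1,y1=box;k[y0:y1,x0:x1]=m[y0:y1,x0:x1]
    c=max(cv2.findContours(k,0,1)[0],key=cv2.contourArea)
    pts=np.array([ray(K,T,u,v,zz)[:2] for u,v in c[:,0]],np.float32)
    print(n,k.sum()//255,cv2.minAreaRect(pts),'px',cv2.minAreaRect(c)[0])
    print(' medz',np.median(P[k>0][:,2]))
rep('stand',cv2.inRange(hsv,(100,150,80),(130,255,255)),.04,(410,220,450,255))
rep('handle',cv2.inRange(hsv,(5,150,100),(20,255,255)),.088,(410,220,450,255))
rep('plate',cv2.inRange(hsv,(45,120,60),(85,255,255)),.018,(280,180,350,240))
rep('jig',cv2.inRange(hsv,(0,0,90),(180,60,255)),.01,(275,172,352,242))
rep('small',cv2.inRange(hsv,(0,0,90),(180,60,255)),.01,(350,230,402,276))
a=cv2.resize(p[165:285,270:450],None,fx=4.4,fy=4.4,interpolation=cv2.INTER_CUBIC)
cv2.imwrite('pics/crop.png',a[...,::-1])
m=eyes.camera_model('wrist');print(m, status.get_state()['ee_pos'])
E
```

```text
stand 194 ((0.4912266135215759, -0.24954725801944733), (0.05378931388258934, 0.055104319006204605), 89.40100860595703) px (428.0, 238.0)
 medz 0.039569802102507066
handle 21 ((0.4917784333229065, -0.24720770120620728), (0.009647431783378124, 0.016157202422618866), 1.3932551145553589) px (431.5, 237.5)
 medz 0.08651844688226068
plate 9 ((0.5784527063369751, 0.12573321163654327), (2.8638170945782804e-08, 0.006909144576638937), 1.3737530708312988) px (317.0, 210.0)
 medz 0.018070567952336632
jig 2179 ((0.586830735206604, 0.13735303282737732), (0.16124096512794495, 0.19133175909519196), 11.3391695022583) px (313.70367431640625, 207.9210968017578)
 medz 0.010255305670309318
small 1462 ((0.43593454360961914, -0.08284773677587509), (0.14352868497371674, 0.11812204867601395), 88.13355255126953) px (376.9425964355469, 253.2538604736328)
 medz 0.00802776238477813
{'intrinsics': array([[352.76060127,   0.        , 325.86591974],
       [  0.        , 352.76060127, 200.87155072],
       [  0.        ,   0.        ,   1.        ]]), 'world_to_cam': array([[ 0.38391183,  0.92336753, -0.00202562, -0.64969469],
       [-0.8943241 ,  0.37128865, -0.24965806,  0.02613229],
       [-0.22977406,  0.09765825,  0.96833194, -0.39159952],
       [ 0.        ,  0.        ,  0.        ,  1.        ]])} [0.24975978 0.59947404 0.20467595]
```

View pics/crop.png

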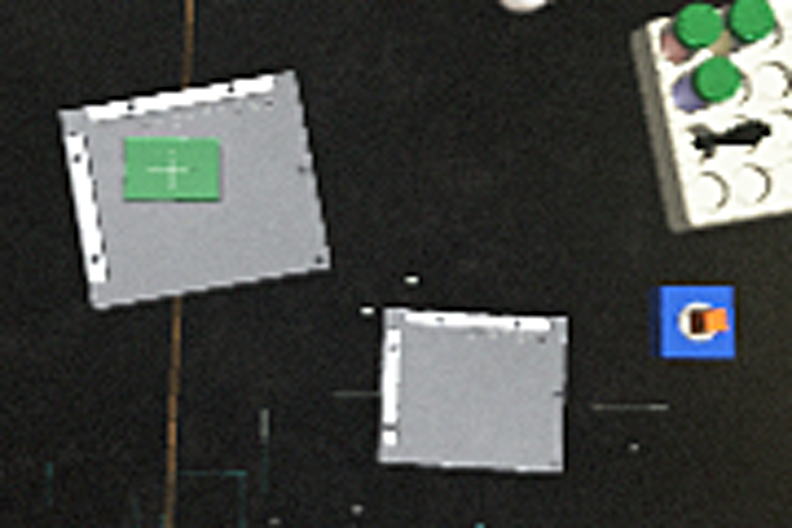

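The crop confirms it. The jig at crop (195,190) measures 161 x 191 mm and carries the plate, so it is the larger one. The smaller one (143 x 118 mm) is the decoy. The only blue stand with an orange handle is at crop (697,322). I'll move around toward the jig for a close look on the way.

>>> play_rows(motion=[0,-4.9,-0.5,0,4.4,0,-4.9,-0.5,0,4.4,0,-4.9,-0.5,0,4.4,0,-4.9,-0.5,0,4.4,0,-4.9,-0.5,0,4.4,0,-4.9,-0.5,0,4.4,0,-4.9,-0.5,0,4.4,0,-4.9,-0.5,0,4.4,0,-4.9,-0.5,0,4.4,0,-4.9,-0.5,0,4.4], grip_force=25)

```text
t: 1.1
ee_pos: [0.5708, 0.2396, 0.205]
eef_rot: [-3.141, 0.0, 1.976]
contact_force: [-0.1, -0.4, 0.3]
gripper_width: 1.001
finger_force: 0.0
```

```bash
python3 - <<'E'
from h import *
s=status.get_state();print(s['ee_pos'],s['eef_rot'])
p,d,K,T=grab('wrist','w1.png'); np.savez('w1',p=p,d=d,K=K,T=T)
E
```

```text
[0.57080276 0.23960572 0.20501383] [-3.14128025e+00  9.08899825e-05  1.97574959e+00]
```

View pics/w1.png

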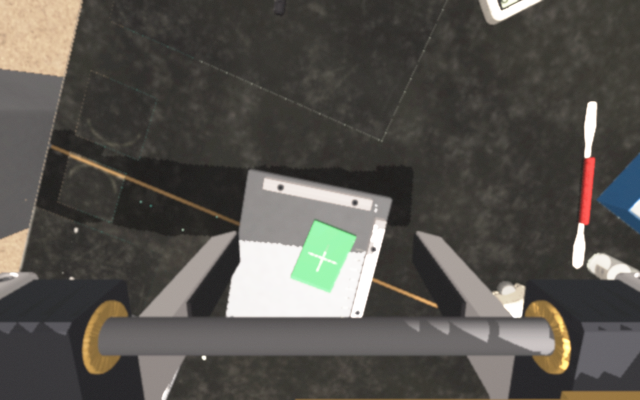

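The wrist view shows the plate at (323,258), the short rail from (263,184) to (372,203), and the long rail running from (383,222) to (352,315). I'll measure these now.

```bash
python3 - <<'E'
from h import *
z=np.load('w1.npz');p,d,K,T=z['p'],z['d'],z['K'],z['T']
hsv=cv2.cvtColor(p,cv2.COLOR_RGB2HSV);P=cloud(d,K,T)
k=cv2.inRange(hsv,(45,80,60),(85,255,255));k[:210]=0;k[300:]=0;k=cv2.morphologyEx(k,3,np.ones((7,7)))
c=max(cv2.findContours(k,0,1)[0],key=cv2.contourArea)
pts=np.array([ray(K,T,u,v,.018)[:2] for u,v in c[:,0]],np.float32)
r=cv2.minAreaRect(pts);print('plate',r,np.median(P[k>0][:,2]))
# rails by height
h=(P[...,2]>.0195)&(P[...,2]<.025)&(d>0); h[:160]=0;h[312:]=0;h[:,:245]=0;h[:,400:]=0
h=cv2.erode(h.astype(np.uint8),np.ones((2,2)))
n,l,st,ce=cv2.connectedComponentsWithStats(h)
for i in range(1,n):
    if st[i,4]>150: print(st[i],np.median(P[l==i][:,2]),cv2.minAreaRect(P[l==i][:,:2].astype(np.float32)),cv2.fitLine(P[l==i][:,:2].astype(np.float32),2,0,.01,.01).ravel())
# jig base prediction
c0=np.array([.5868,.1374]);a=np.radians(11.34);R=np.array([[np.cos(a),-np.sin(a)],[np.sin(a),np.cos(a)]])
print('corner pred',c0+R@[.065,.08],'plate in jig',R.T@(np.array(r[0])-c0))
for n,xy in(('long c',(.071,-.0015)),('short c',(-.0015,.086))): print(n,c0+R@xy)
z=np.load('top.npz');p,d,K,T=z['p'],z['d'],z['K'],z['T']
k=cv2.inRange(cv2.cvtColor(p,cv2.COLOR_RGB2HSV),(45,80,60),(85,255,255));k[:180]=0;k[235:]=0;k[:,:285]=0;k[:,340:]=0
c=max(cv2.findContours(cv2.morphologyEx(k,3,np.ones((5,5))),0,1)[0],key=cv2.contourArea)
print('plate top',cv2.minAreaRect(np.array([ray(K,T,u,v,.018)[:2] for u,v in c[:,0]],np.float32)))
E
```

```text
plate ((0.6011173725128174, 0.15979954600334167), (0.049875907599925995, 0.07368510216474533), 0.5849267840385437) 0.018304468871337715
[ 263  179  109   31 1084] 0.022440628541385423 ((0.5679349899291992, 0.22411790490150452), (0.11522651463747025, 0.011785310693085194), 11.524971008300781) [0.9802407  0.19780827 0.5677415  0.2240816 ]
[353 220  33  92 901] 0.02233329065950844 ((0.6528201699256897, 0.16885565221309662), (0.011622254736721516, 0.11310067027807236), 11.367865562438965) [ 0.19621429 -0.980561    0.65248084  0.17043   ]
corner pred [0.63480059 0.22861921] plate in jig [0.0184423  0.01914702]
long c [0.65670886 0.14989006]
short c [0.56841904 0.22142613]
plate top ((0.6021244525909424, 0.15571781992912292), (0.048762086778879166, 0.07266037911176682), 1.3438708782196045)
```

>>> play_rows(motion=[0,-5,-0.68,0,5,0,-5,-0.68,0,5,0,-5,-0.68,0,5,0,-5,-0.68,0,5,0,-5,-0.68,0,5,0,-5,-0.68,0,5,0,-5,-0.68,0,5,0,-5,-0.68,0,5,0,-5,-0.68,0,5,0,-5,-0.68,0,5])

```text
t: 2.15
ee_pos: [0.5114, -0.2411, 0.2052]
eef_rot: [3.142, 0.0, 1.103]
contact_force: [0.1, -0.2, -0.1]
gripper_width: 1.0
finger_force: 0.0
```

```bash
python3 - <<'E'
from h import *
s=status.get_state();print(s['ee_pos'],s['eef_rot'],s['joint_positions'],s['contact_force'])
p,d,K,T=grab('wrist','w2.png'); np.savez('w2',p=p,d=d,K=K,T=T)
hsv=cv2.cvtColor(p,cv2.COLOR_RGB2HSV);P=cloud(d,K,T)
for n,lo,hi,zl,zh in(('handle',(3,130,80),(22,255,255),.084,.093),('stand',(100,130,50),(130,255,255),.035,.045)):
    k=cv2.inRange(hsv,lo,hi)&((P[...,2]>zl)&(P[...,2]<zh)&(np.hypot(P[...,0]-.491,P[...,1]+.25)<.06)).astype(np.uint8)*255
    c=max(cv2.findContours(k,0,1)[0],key=cv2.contourArea)
    pts=np.array([ray(K,T,u,v,.088 if n=='handle' else .04)[:2] for u,v in c[:,0]],np.float32)
    print(n,k.sum()//255,np.median(P[k>0][:,2]),cv2.minAreaRect(pts),cv2.minAreaRect(c)[0])
E
```

```text
[ 0.51142294 -0.24113691  0.20519617] [3.14151970e+00 1.97496384e-04 1.10313307e+00] [ 0.07720012  0.54772484  0.48523338  1.76795704 -0.31416349  0.90328705
  0.23098219] [ 0.06863144 -0.20968774 -0.06455547]
handle 322 0.08822040009281445 ((0.4914805591106415, -0.24630653858184814), (0.015984172001481056, 0.01638861559331417), 7.58969783782959) (308.9615173339844, 211.6923065185547)
stand 1925 0.0404374328431375 ((0.4908316433429718, -0.24654287099838257), (0.05448267236351967, 0.054787661880254745), 1.0879780054092407) (310.4902648925781, 198.5314483642578)
```

View pics/w2.png

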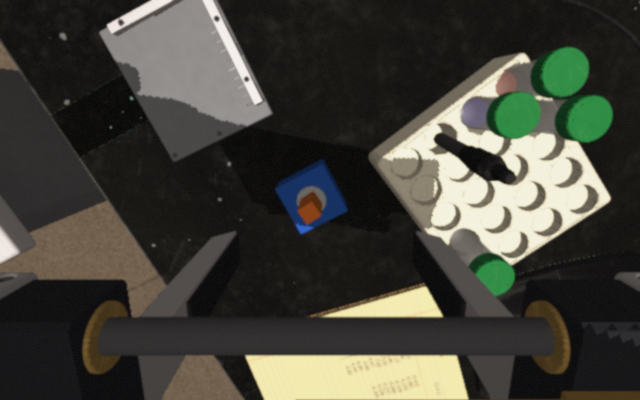

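The handle is centred at px (309,212). That puts it at (0.4913, -0.2464), a 16 mm square at 7.6° yaw and 0.088 m high, which matches the description. The stand is at px (310,198), clear of the rack. I'll line up and descend.

>>> play_rows(motion=[0.5,-1.4,-1.55,0,8,0.5,0,0,1,8,0.5,0,0,1,8,0.5,0,0,1,8,0.5,0,0,1,8,0.5,0,0,1,8,0.5,0,0,1,7.6,0.5,0,0,0,0,0.5,0,0,0,0,0.5,0,0,0,0])

```text
t: 3.2
ee_pos: [0.4923, -0.2451, 0.1459]
eef_rot: [3.141, -0.001, 0.138]
contact_force: [-0.8, -0.3, -0.1]
gripper_width: 0.5
finger_force: 0.0
```

```bash
python3 - <<'E'
from h import *
s=status.get_state();print(s['ee_pos'],s['eef_rot'],s['joint_positions'])
p,d,K,T=grab('wrist');hsv=cv2.cvtColor(p,cv2.COLOR_RGB2HSV);P=cloud(d,K,T)
k=cv2.inRange(hsv,(3,130,80),(22,255,255))&((P[...,2]>.084)&(P[...,2]<.093)).astype(np.uint8)*255
c=max(cv2.findContours(k,0,1)[0],key=cv2.contourArea)
print(cv2.minAreaRect(np.array([ray(K,T,u,v,.088)[:2] for u,v in c[:,0]],np.float32)),cv2.minAreaRect(c))
E
```

```text
[ 0.49233997 -0.24507182  0.1458793 ] [ 3.14143198e+00 -6.16663218e-04  1.38321286e-01] [-0.0315314   0.66441617  0.70551537  1.87491914 -0.58041719  0.81767455
 -0.45195878]
((0.49205446243286133, -0.24700051546096802), (0.016897063702344894, 0.014902221970260143), 7.689843654632568) ((329.5, 216.5), (21.0, 23.0), 0.0)
```

>>> play_rows(motion=[0.5,0,0.17,1.5,0,0.5,0,0,1.5,0,0.5,0,0,1.5,0,0.5,0,0,1.5,0,0.5,0,0,1.5,0,0.5,0,0,1.5,0,0.5,0,0,0.75,0,0.5,0,0,0,0,0.5,0,0,0,0,0.5,0,0,0,0])

```text
t: 4.25
ee_pos: [0.4927, -0.2471, 0.0485]
eef_rot: [3.141, -0.001, 0.136]
contact_force: [0.7, 0.1, 0.7]
gripper_width: 0.498
finger_force: 0.0
```

>>> play_rows(motion=[0.85,0,0,0,0,0.9,0,0,0,0,1,0,0,0,0,1,0,0,0,0,1,0,0,0,0,1,0,0,0,0,1,0,0,0,0,1,0,0,0,0,1,0,0,0,0,1,0,0,0,0], grip_force=50)

```text
t: 5.25
ee_pos: [0.4924, -0.2469, 0.0481]
eef_rot: [3.141, -0.0, 0.136]
contact_force: [0.1, -0.1, 2.2]
gripper_width: 0.166
finger_force: 50.0
```

```bash
cat >> h.py <<'E'
def plan(p0,y0,p1,y1,n,clo=1):
    d=(np.array(p1)-p0)/n*100; dy=(y1-y0)/n; 
    for i in range(n):
        y=y0+i*dy; c,s=np.cos(y),np.sin(y)
        print(clo,round(c*d[0]+s*d[1],2),round(s*d[0]-c*d[1],2),round(-d[2],2),round(-np.degrees(dy),2),sep=', ')
E
python3 -c "
from h import *
plan([.4924,-.2469,.148],.136,[.5474,.1441,.148],1.770,12)"
```

```text
1, 0.9, -3.17, -0.0, -7.8
1, 1.32, -3.02, -0.0, -7.8
1, 1.71, -2.81, -0.0, -7.8
1, 2.08, -2.55, -0.0, -7.8
1, 2.41, -2.24, -0.0, -7.8
1, 2.69, -1.9, -0.0, -7.8
1, 2.92, -1.51, -0.0, -7.8
1, 3.1, -1.1, -0.0, -7.8
1, 3.22, -0.67, -0.0, -7.8
1, 3.28, -0.23, -0.0, -7.8
1, 3.28, 0.22, -0.0, -7.8
1, 3.22, 0.66, -0.0, -7.8
```

>>> play_rows(motion=[1,0,0,-0.5,0,1,0,0,-1,0,1,0,0,-1,0,1,0,0,-1,0,1,0,0,-1,0,1,0,0,-1.5,0,1,0,0,-2,0,1,0,0,-2,0,1,0,0,0,0,1,0,0,0,0])

```text
t: 6.25
ee_pos: [0.4923, -0.2465, 0.1481]
eef_rot: [-3.141, -0.001, 0.136]
contact_force: [0.3, -0.0, -1.2]
gripper_width: 0.173
finger_force: 50.0
```

>>> play_rows(motion=[1,0.9,-3.2,0,-7.8,1,1.3,-3,0,-7.8,1,1.7,-2.8,0,-7.8,1,2.1,-2.55,0,-7.8,1,2.4,-2.25,0,-7.8,1,2.7,-1.9,0,-7.8,1,2.9,-1.5,0,-7.8,1,3.1,-1.1,0,-7.8,1,3.2,-0.65,0,-7.8,1,3.3,-0.25,0,-7.8])

```text
t: 7.25
ee_pos: [0.5372, 0.0803, 0.1468]
eef_rot: [-3.139, 0.0, 1.503]
contact_force: [-0.2, 0.3, -1.7]
gripper_width: 0.166
finger_force: 50.0
```

>>> play_rows(motion=[1,3.3,0.2,0,-7.8,1,3.2,0.65,0,-7.8,1,0,0,0,0,1,0,0,0,0,1,0,0,0,0,1,0,0,0,0,1,0,0,0,0,1,0,0,0,0,1,0,0,0,0,1,0,0,0,0])

```text
t: 8.25
ee_pos: [0.547, 0.144, 0.148]
eef_rot: [3.141, -0.0, 1.769]
contact_force: [-0.7, -0.4, -1.0]
gripper_width: 0.17
finger_force: 50.0
```

```bash
cat > look.py <<'E'
import sys
from h import *
ex=np.array([.9803,.1977]);ey=np.array([-.1977,.9803])
s=status.get_state();e=s['ee_pos'];print('t',s['t'],e,s['eef_rot'],'st',ex@e[:2],ey@e[:2],'F',s['contact_force'])
for n in sys.argv[1:]:
    p,d,K,T=grab(n,'L_%s_%.0f.png'%(n,s['t']*100));hsv=cv2.cvtColor(p,cv2.COLOR_RGB2HSV);P=cloud(d,K,T)
    k=cv2.inRange(hsv,(45,80,60),(85,255,255))&((P[...,2]>.012)&(P[...,2]<.026)&(np.hypot(P[...,0]-.6,P[...,1]-.15)<.12)).astype(np.uint8)*255
    k=cv2.morphologyEx(k,3,np.ones((5,5)))
    cs=cv2.findContours(k,0,1)[0]
    if cs:
        c=max(cs,key=cv2.contourArea);r=cv2.minAreaRect(np.array([ray(K,T,u,v,.018)[:2] for u,v in c[:,0]],np.float32))
        print(n,'plate',r,'st',ex@r[0],ey@r[0])
E
python3 look.py wrist top side
```

```text
t 8.25 [0.54703548 0.14395684 0.14802028] [ 3.14146402e+00 -3.89565298e-05  1.76912254e+00] st 0.5647191512541312 0.03297197485223468 F [-0.69810372 -0.37267511 -1.00002107]
wrist plate ((0.6008799076080322, 0.15803447365760803), (0.04985995590686798, 0.07418161630630493), 0.6467974185943604) st 0.620285988870263 0.036127236792445186
side plate ((0.5981497764587402, 0.15023863315582275), (0.04986761882901192, 0.07934727519750595), 0.7031707763671875) st 0.6160684036374091 0.029024721276760104
```

>>> play_rows(motion=[1,0,0,1.5,0,1,0,0,1.5,0,1,0,0,1.5,0,1,0,0,1.5,0,1,0,0,1.5,0,1,0,0,1.0,0,1,0,0,0.6,0,1,0,0,0.35,0,1,0,0,0,0,1,0,0,0,0])

```text
t: 9.4
ee_pos: [0.5474, 0.1441, 0.0539]
eef_rot: [3.141, -0.0, 1.769]
contact_force: [0.3, 0.5, -1.2]
gripper_width: 0.168
finger_force: 50.0
```

>>> play_rows(motion=[1,0,0.4,0,0,1,0,0.4,0,0,1,0,0.4,0,0,1,0,0.4,0,0,1,0,0.2,0,0,1,0,0.2,0,0,1,0,0.2,0,0,1,0,0.2,0,0,1,0,0.2,0,0,1,0,0.2,0,0])

```text
t: 10.4
ee_pos: [0.5743, 0.1495, 0.0534]
eef_rot: [-3.141, -0.0, 1.769]
contact_force: [-0.8, -0.2, -1.3]
gripper_width: 0.164
finger_force: 50.0
```

```bash
python3 look.py wrist top
```

```text
t 10.4 [0.57434547 0.14954142 0.05338665] [-3.14110397e+00 -1.57644268e-05  1.76937261e+00] st 0.5925951993725971 0.033047352421017646 F [-0.7570122  -0.23223234 -1.34671023]
wrist plate ((0.6056233644485474, 0.1595098078250885), (0.04973695054650307, 0.074749656021595), 1.5558594465255737) st 0.6252276731759309 0.036635725459456446
```

>>> play_rows(motion=[1,0,0.12,0,0,1,0,0.12,0,0,1,0,0.12,0,0,1,0,0.12,0,0,1,0,0.12,0,0,1,0,0.12,0,0,1,0,0.12,0,0,1,0,0.12,0,0,1,0,0.12,0,0,1,0,0.12,0,0])

```text
t: 11.5
ee_pos: [0.5863, 0.152, 0.0534]
eef_rot: [-3.142, -0.0, 1.769]
contact_force: [0.4, 0.4, -0.1]
gripper_width: 0.167
finger_force: 50.0
```

```bash
python3 look.py wrist
```

```text
t 11.5 [0.58628765 0.15198606 0.05344224] [-3.14156664e+00 -4.30363885e-05  1.76938376e+00] st 0.6047854231408286 0.033082869989672505 F [ 0.3591471   0.35310299 -0.12984941]
wrist plate ((0.6171910166740417, 0.16287504136562347), (0.04971880465745926, 0.07474090158939362), 3.876774311065674) st 0.6372327493235468 0.03764773905426264
```

>>> play_rows(motion=[1,0,0.04,0,0,1,0,0.04,0,0,1,0,0.04,0,0,1,0,0.04,0,0,1,0,0.04,0,0,1,0,0.04,0,0,1,0,0.04,0,0,1,0,0.04,0,0,1,0,0.04,0,0,1,0,0.04,0,0])

```text
t: 12.55
ee_pos: [0.5901, 0.1528, 0.0534]
eef_rot: [-3.142, -0.0, 1.769]
contact_force: [-0.2, -0.9, -0.8]
gripper_width: 0.167
finger_force: 50.0
```

```bash
python3 look.py wrist
```

```text
t 12.55 [0.59012749 0.15275422 0.053448  ] [-3.14153743e+00 -6.17407038e-05  1.76934206e+00] st 0.6087014874271786 0.033076755554936846 F [-0.17805853 -0.85454485 -0.83389829]
wrist plate ((0.6203532218933105, 0.1641535460948944), (0.04971316456794739, 0.07473617792129517), 8.439837455749512) st 0.6405854194849729 0.03827588926851749
```

>>> play_rows(motion=[1,0,0.013,0,0,1,0,0.013,0,0,1,0,0.013,0,0,1,0,0.013,0,0,1,0,0.013,0,0,1,0,0.013,0,0,1,0,0.013,0,0,1,0,0.013,0,0,1,0,0,0,0,1,0,0,0,0])

```text
t: 13.6
ee_pos: [0.5911, 0.153, 0.0535]
eef_rot: [3.142, -0.0, 1.769]
contact_force: [0.2, -0.9, -0.4]
gripper_width: 0.165
finger_force: 50.0
```

```bash
python3 look.py wrist
```

```text
t 13.6 [0.59114288 0.15297496 0.05347335] [ 3.14157335e+00 -5.17843710e-05  1.76941423e+00] st 0.6097405137928366 0.03309240974259895 F [ 0.19692194 -0.92494901 -0.40950907]
wrist plate ((0.6211742758750916, 0.16470563411712646), (0.04976185783743858, 0.07467738538980484), 9.980188369750977) st 0.6414994465053082 0.03865477878451347
```

>>> play_rows(motion=[1,0,0.01,0,0,1,0,0.01,0,0,1,0,0.01,0,0,1,0,0.01,0,0,1,0,0.01,0,0,1,0,0.01,0,0,1,0,0.01,0,0,1,0,0,0,0,1,0,0,0,0,1,0,0,0,0])

```text
t: 14.65
ee_pos: [0.5918, 0.1531, 0.0535]
eef_rot: [3.142, -0.0, 1.769]
contact_force: [-0.6, 1.2, -0.8]
gripper_width: 0.169
finger_force: 50.0
```

```bash
python3 look.py wrist
```

```text
t 14.65 [0.59184575 0.15309442 0.05346472] [ 3.14155752e+00 -4.76801354e-05  1.76934447e+00] st 0.6104531598983424 0.03307055166939605 F [-0.64460728  1.15978084 -0.759047  ]
wrist plate ((0.6217281222343445, 0.16499094665050507), (0.049732331186532974, 0.07475291937589645), 10.970645904541016) st 0.6420987883791327 0.03882497523576021
```

>>> play_rows(motion=[1,0,0.01,0,0,1,0,0.01,0,0,1,0,0.01,0,0,1,0,0.01,0,0,1,0,0,0,0,1,0,0,0,0,1,0,0,0,0,1,0,0,0,0,1,0,0,0,0,1,0,0,0,0])

```text
t: 15.7
ee_pos: [0.5922, 0.1532, 0.0534]
eef_rot: [-3.142, -0.0, 1.769]
contact_force: [-0.1, -0.2, -1.3]
gripper_width: 0.169
finger_force: 50.0
```

```bash
python3 look.py wrist top|cut -c1-230; python3 look.py
```

```text
t 15.7 [0.5922047  0.15317515 0.05344525] [-3.14157605e+00 -1.87094300e-05  1.76937467e+00] st 0.6108209887863447 0.03307872691619448 F [-0.12530015 -0.19863458 -1.27890117]
wrist plate ((0.6220705509185791, 0.16522477567195892), (0.049519360065460205, 0.07404523342847824), 11.448698997497559) st 0.6424806992158294 0.038986499674618244
t 15.8 [0.59219408 0.15316361 0.05345537] [-3.14154812e+00 -1.97672328e-05  1.76942964e+00] st 0.6108083000591564 0.033069518569379217 F [-0.20370202  0.02014272 -0.81616728]
```

>>> play_rows(motion=[1,0,0.01,0,0,1,0,0.01,0,0,1,0,0,0,0,1,0,0,0,0,1,0,0,0,0,1,0,0,0,0,1,0,0,0,0,1,0,0,0,0,1,0,0,0,0,1,0,0,0,0])

```text
t: 16.8
ee_pos: [0.5923, 0.1532, 0.0534]
eef_rot: [-3.141, -0.0, 1.769]
contact_force: [-0.9, 0.1, -0.8]
gripper_width: 0.168
finger_force: 50.0
```

```bash
python3 look.py wrist
```

```text
t 16.8 [0.59230486 0.15319257 0.0534286 ] [-3.14135160e+00 -5.39575869e-05  1.76936188e+00] st 0.6109226229459837 0.03307600232016581 F [-0.8648426   0.12427596 -0.83018504]
wrist plate ((0.6221132278442383, 0.16523924469947815), (0.049508675932884216, 0.07403715699911118), 11.454822540283203) st 0.6425253959327936 0.03899224643409253
```

>>> play_rows(motion=[1,0,0.01,0,0,1,0,0,0,0,1,0,0.01,0,0,1,0,0,0,0,1,0,0,0,0,1,0,0,0,0,1,0,0,0,0,1,0,0,0,0,1,0,0,0,0,1,0,0,0,0])

```text
t: 17.85
ee_pos: [0.5924, 0.1532, 0.0534]
eef_rot: [-3.141, -0.0, 1.769]
contact_force: [-3.3, -1.7, 0.0]
gripper_width: 0.166
finger_force: 50.0
```

```bash
python3 look.py wrist; python3 look.py
```

```text
t 17.85 [0.59243169 0.15318312 0.05342808] [-3.14121334e+00 -4.19820354e-05  1.76933906e+00] st 0.6110450875422556 0.03304166961113334 F [-3.34064674 -1.72037163  0.02546868]
wrist plate ((0.6221665143966675, 0.16525517404079437), (0.04945912957191467, 0.07401540875434875), 11.433289527893066) st 0.6425807819709182 0.03899732721596956
t 17.9 [0.59241431 0.1531838  0.0533988 ] [-3.14115298e+00 -1.70780141e-05  1.76938379e+00] st 0.6110281900261283 0.03304576937756607 F [-3.21347772 -1.54198824 -0.78399403]
```

>>> play_rows(motion=[1,0,0.01,0,0,1,0,0,0,0,1,0,0,0,0,1,0,0,0,0,1,0,0,0,0,1,0,0,0,0,1,0,0,0,0,1,0,0,0,0,1,0,0,0,0,1,0,0,0,0])

```text
t: 18.9
ee_pos: [0.5925, 0.1532, 0.0534]
eef_rot: [-3.141, -0.0, 1.769]
contact_force: [-3.6, -1.6, 0.7]
gripper_width: 0.168
finger_force: 50.0
```

```bash
python3 look.py wrist; python3 look.py
```

```text
t 18.9 [0.59245768 0.15321873 0.05338631] [-3.14109274e+00 -6.22924234e-05  1.76933628e+00] st 0.6110776075112766 0.03307143956108815 F [-3.58132699 -1.61820634  0.74654245]
wrist plate ((0.6222100853919983, 0.165274515748024), (0.0493568517267704, 0.07412954419851303), 11.586328506469727) st 0.6426273184731602 0.039007673905789846
t 18.95 [0.59248381 0.15323073 0.05341634] [-3.14115344e+00 -5.72853535e-05  1.76939552e+00] st 0.6111055911838301 0.03307803707113884 F [-4.09416047 -2.2324333   0.69239299]
```

>>> play_rows(motion=[1,0,0.005,0,0,1,0,0,0,0,1,0,0,0,0,1,0,0,0,0,1,0,0,0,0,1,0,0,0,0,1,0,0,0,0,1,0,0,0,0,1,0,0,0,0,1,0,0,0,0])

```text
t: 19.95
ee_pos: [0.5925, 0.1532, 0.0534]
eef_rot: [-3.141, -0.0, 1.769]
contact_force: [-4.0, -1.3, -0.6]
gripper_width: 0.166
finger_force: 50.0
```

```bash
python3 look.py wrist; python3 look.py
```

```text
t 19.95 [0.59252604 0.15320998 0.0533927 ] [-3.14110241e+00 -3.34710849e-05  1.76939047e+00] st 0.6111428895103312 0.033049347867736986 F [-3.96223484 -1.25568382 -0.55291304]
wrist plate ((0.6221997737884521, 0.16527330875396729), (0.049372944980859756, 0.07402428984642029), 11.46137523651123) st 0.642616971385479 0.03900852929353714
t 20.0 [0.59252452 0.15320534 0.05338735] [-3.14110827e+00 -1.76622188e-05  1.76939142e+00] st 0.6111404825081338 0.03304509282753311 F [-4.73653018 -1.3003293   0.38066145]
```

>>> play_rows(motion=[1,0,-0.3,0,0,1,0,-0.8,0,0,1,0,-1,0,0,1,-2,0,0,0,1,-2,0,0,0,1,-1.5,0,0,0,1,0,0,0,8,1,0,0,0,8,1,0,0,0,8,1,0,0,0,8])

```text
t: 21.0
ee_pos: [0.5833, 0.0952, 0.0537]
eef_rot: [3.141, -0.001, 1.205]
contact_force: [-1.0, 0.5, -1.9]
gripper_width: 0.166
finger_force: 50.0
```

>>> play_rows(motion=[1,0,0,0,8.3,1,0,0,0,8.3,1,0,0,0,8.3,1,0,0,0,8.3,1,0,0,0,8.3,1,0,0,0,8.3,1,0,0,0,8.3,1,0,0,0,0,1,0,0,0,0,1,0,0,0,0])

```text
t: 22.0
ee_pos: [0.583, 0.0952, 0.0535]
eef_rot: [-3.141, -0.0, 0.199]
contact_force: [0.2, -0.3, -1.1]
gripper_width: 0.163
finger_force: 50.0
```

```bash
python3 look.py wrist top side
```

```text
t 22.0 [0.58304793 0.09524712 0.05352181] [-3.14128925e+00 -2.62237218e-04  1.99233983e-01] st 0.5903922398169714 -0.02189782534254156 F [ 0.23071265 -0.32152979 -1.11861446]
wrist plate ((0.6220107078552246, 0.16447538137435913), (0.048627085983753204, 0.07448610663414001), 11.459360122680664) st 0.6422738798081874 0.03826369941830635
top plate ((0.6293237209320068, 0.17982430756092072), (0.0282046590000391, 0.04189932346343994), 11.771730422973633) st 0.6524773092344404 0.051864469073712824
side plate ((0.6341012716293335, 0.15258339047431946), (0.0850684866309166, 0.044512081891298294), 72.84651947021484) st 0.6517752128750086 0.024215676280856125
```

>>> play_rows(motion=[1,1.5,0,0,0,1,1.5,0,0,0,1,1.5,0,0,0,1,0.7,0,0,0,1,0,-0.3,0,0,1,0,-0.4,0,0,1,0,-0.3,0,0,1,0,-0.2,0,0,1,0,-0.2,0,0,1,0,-0.2,0,0])

```text
t: 23.15
ee_pos: [0.6307, 0.1211, 0.0535]
eef_rot: [3.141, 0.0, 0.197]
contact_force: [-1.0, -2.1, -0.4]
gripper_width: 0.168
finger_force: 50.0
```

>>> play_rows(motion=[1,0,-0.15,0,0,1,0,-0.15,0,0,1,0,-0.15,0,0,1,0,-0.15,0,0,1,0,-0.15,0,0,1,0,-0.15,0,0,1,0,-0.15,0,0,1,0,-0.15,0,0,1,0,-0.15,0,0,1,0,-0.15,0,0])

```text
t: 24.15
ee_pos: [0.6279, 0.1359, 0.0535]
eef_rot: [-3.142, 0.0, 0.197]
contact_force: [-1.1, -1.4, -0.2]
gripper_width: 0.173
finger_force: 50.0
```

```bash
python3 look.py wrist side
```

```text
t 24.15 [0.62792662 0.13589642 0.05345202] [-3.14157122e+00  1.16755654e-05  1.96857394e-01] st 0.6424231890061947 0.009078170089377325 F [-1.14779581 -1.37473724 -0.22899784]
wrist plate ((0.6186138987541199, 0.1795450896024704), (0.04735357314348221, 0.07282523065805435), 11.326102256774902) st 0.6419232691630721 0.053708083553612236
side plate ((0.6115760803222656, 0.17091050744056702), (0.04121982678771019, 0.08080719411373138), 11.097339630126953) st 0.6333170388609171 0.046634979364275936
```

>>> play_rows(motion=[1,0,-0.1,0,0,1,0,-0.1,0,0,1,0,-0.1,0,0,1,0,-0.1,0,0,1,0,-0.1,0,0,1,0,-0.1,0,0,1,0,-0.06,0,0,1,0,-0.06,0,0,1,0,-0.04,0,0,1,0,-0.04,0,0])

```text
t: 25.25
ee_pos: [0.6264, 0.1436, 0.0534]
eef_rot: [3.142, 0.0, 0.197]
contact_force: [0.4, -0.4, -0.7]
gripper_width: 0.164
finger_force: 50.0
```

```bash
python3 look.py wrist; python3 look.py
```

```text
t 25.25 [0.6263601  0.14359363 0.05343473] [3.14158451e+00 7.40031162e-05 1.96808169e-01] st 0.6424092642300322 0.016933447752911925 F [ 0.44922699 -0.41566632 -0.70930608]
wrist plate ((0.6175732612609863, 0.18824374675750732), (0.04930711165070534, 0.07419092208147049), 10.835501670837402) st 0.642622856748104 0.062441111195087426
t 25.3 [0.62635259 0.14373165 0.05345319] [-3.14147770e+00  5.26459153e-05  1.96888882e-01] st 0.6424291866675264 0.017070231594374433 F [ 0.00546775  0.10574993 -1.24709057]
```

>>> play_rows(motion=[1,0,-0.02,0,0,1,0,-0.02,0,0,1,0,-0.02,0,0,1,0,-0.02,0,0,1,0,-0.02,0,0,1,0,-0.02,0,0,1,0,-0.02,0,0,1,0,-0.01,0,0,1,0,-0.01,0,0,1,0,0,0,0])

```text
t: 26.3
ee_pos: [0.6261, 0.1449, 0.0535]
eef_rot: [3.141, -0.0, 0.197]
contact_force: [-0.5, -1.4, -0.5]
gripper_width: 0.166
finger_force: 50.0
```

```bash
python3 look.py wrist; python3 look.py
```

```text
t 26.3 [0.62613347 0.14490333 0.05346873] [ 3.14122189e+00 -5.41141227e-05  1.96672289e-01] st 0.6424460278601791 0.018262147748639226 F [-0.53130252 -1.37047601 -0.52960782]
wrist plate ((0.6173696517944336, 0.18950417637825012), (0.049311600625514984, 0.07412925362586975), 10.830175399780273) st 0.6426724453240633 0.06371696394383906
t 26.35 [0.62617373 0.14491767 0.05347702] [ 3.14125585e+00 -1.08121137e-04  1.96697350e-01] st 0.6424883275406839 0.01826824253715819 F [ 1.5957419  -1.07214386 -1.53850354]
```

>>> play_rows(motion=[1,0,-0.01,0,0,1,0,0,0,0,1,0,-0.01,0,0,1,0,0,0,0,1,0,0,0,0,1,0,0,0,0,1,0,0,0,0,1,0,0,0,0,1,0,0,0,0,1,0,0,0,0])

```text
t: 27.35
ee_pos: [0.6261, 0.1451, 0.0535]
eef_rot: [3.141, -0.0, 0.197]
contact_force: [1.1, -3.5, -1.3]
gripper_width: 0.166
finger_force: 50.0
```

```bash
python3 look.py wrist; python3 look.py
```

```text
t 27.35 [0.62612931 0.14507324 0.05348325] [ 3.14115201e+00 -9.34179717e-05  1.96750288e-01] st 0.6424755455724503 0.018429527818810968 F [ 1.06945786 -3.45686577 -1.34585317]
wrist plate ((0.6177164912223816, 0.18922793865203857), (0.04927348718047142, 0.07466252148151398), 11.307519912719727) st 0.6429578398168087 0.06337759794592858
t 27.4 [0.62614304 0.14504531 0.053496  ] [ 3.14118975e+00 -1.20146450e-04  1.96663298e-01] st 0.6424834793301182 0.01839943665852961 F [ 0.6489534  -3.47776382 -0.13968063]
```

>>> play_rows(motion=[1,0,-0.01,0,0,1,0,0,0,0,1,0,0,0,0,1,0,0,0,0,1,0,0,0,0,1,0,0,0,0,1,0,0,0,0,1,0,0,0,0,1,0,0,0,0,1,0,0,0,0])

```text
t: 28.4
ee_pos: [0.6261, 0.1451, 0.0535]
eef_rot: [3.141, -0.0, 0.197]
contact_force: [1.1, -4.6, -0.2]
gripper_width: 0.168
finger_force: 50.0
```

```bash
python3 look.py wrist; python3 look.py
```

```text
t 28.4 [0.62608154 0.14513979 0.05347907] [ 3.14116875e+00 -3.83609930e-05  1.96640370e-01] st 0.6424418699370624 0.01850421278198672 F [ 1.14245553 -4.6125319  -0.20679927]
wrist plate ((0.6177051663398743, 0.18928109109401703), (0.04927482455968857, 0.07454944401979446), 11.308682441711426) st 0.6429572462722659 0.06343194221407175
t 28.45 [0.62609816 0.14514841 0.05348872] [ 3.14115631e+00 -6.50205049e-05  1.96725710e-01] st 0.6424598704831258 0.018509375360892782 F [ 1.14784443 -4.92629089 -1.50545934]
```

>>> play_rows(motion=[1,0,0.2,0,0,1,0,0.6,0,0,1,0,1,0,0,1,0,0.6,0,0,1,0,0,-1.5,0,1,0,0,-2,0,1,0,0,-2,0,1,0,0,-2,0,1,0,0,-2,0,1,0,0,0,0])

```text
t: 29.45
ee_pos: [0.6329, 0.1221, 0.1522]
eef_rot: [-3.141, -0.006, 0.197]
contact_force: [-0.4, 0.0, 0.1]
gripper_width: 0.166
finger_force: 50.0
```

```bash
python3 look.py wrist; python3 - <<'E'
from h import *
p,d,K,T=grab('wrist');u,v=proj(K,T,np.array([.62,.18,.018]));print(u,v)
u,v=int(u),int(v);y0,y1,x0,x1=max(v-75,0),min(v+75,400),max(u-100,0),min(u+100,640)
cv2.imwrite('pics/seat.png',cv2.resize(p[y0:y1,x0:x1],None,fx=3.9,fy=3.9,interpolation=2)[...,::-1])
E
```

```text
t 29.45 [0.63286847 0.12207164 0.15219924] [-3.14136856 -0.00602665  0.19699199] st 0.6445345239003876 -0.00545126481913893 F [-0.40473215  0.03326651  0.10931523]
wrist plate ((0.6173683404922485, 0.1890314817428589), (0.04885759577155113, 0.07491765171289444), 11.33597469329834) st 0.6425777081251144 0.06325384063720704
261.9901424267882 192.49950501890362
```

View pics/seat.png

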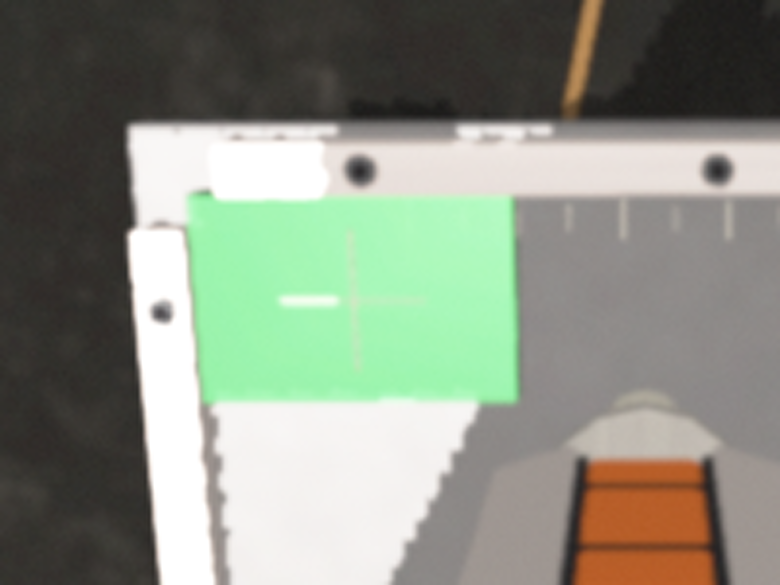

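The plate, at crop (350,300), lies flush along the long rail (top edge) and against the short rail (left edge), with no gap at either. Next I'll take the pusher back to its stand.

```bash
python3 -c "
from h import *
s=status.get_state();print(s['ee_pos'],s['eef_rot'])
plan(s['ee_pos'],.197,[.4924,-.2469,.155],.136,10)"
```

```text
[0.63070072 0.12242433 0.14890509] [-3.14072820e+00 -7.26137424e-04  1.97113391e-01]
1, -2.08, 3.35, -0.06, 0.35
1, -2.06, 3.36, -0.06, 0.35
1, -2.04, 3.38, -0.06, 0.35
1, -2.02, 3.39, -0.06, 0.35
1, -2.0, 3.4, -0.06, 0.35
1, -1.98, 3.41, -0.06, 0.35
1, -1.96, 3.42, -0.06, 0.35
1, -1.93, 3.44, -0.06, 0.35
1, -1.91, 3.45, -0.06, 0.35
1, -1.89, 3.46, -0.06, 0.35
```

>>> play_rows(motion=[1,-3,2.4,-0.1,0.35,1,-3.6,3.4,-0.1,0.35,1,-3.6,3.4,-0.1,0.35,1,-3.2,3.5,-0.1,0.35,1,-2.8,3.5,-0.1,0.35,1,-1.6,3.5,-0.1,0.35,1,-1.1,3.5,0,0.35,1,-0.6,3.6,0,0.35,1,-0.4,3.6,0,0.35,1,0,3.5,0,0.35])

```text
t: 30.55
ee_pos: [0.4905, -0.2489, 0.1535]
eef_rot: [-3.14, 0.002, 0.135]
contact_force: [0.2, 0.7, -1.9]
gripper_width: 0.163
finger_force: 50.0
```

>>> play_rows(motion=[1,0,0,0,0,1,0,0,0,0,1,0,0,0,0,1,0,0,0,0,1,0,0,0,0,1,0,0,0,0,1,0,0,0,0,1,0,0,0,0,1,0,0,0,0,1,0,0,0,0])

```text
t: 31.55
ee_pos: [0.4917, -0.2479, 0.1545]
eef_rot: [-3.142, -0.0, 0.136]
contact_force: [0.3, 0.7, -1.2]
gripper_width: 0.169
finger_force: 50.0
```

```bash
python3 - <<'E'
from h import *
s=status.get_state();e=s['ee_pos'];y=s['eef_rot'][2];print(e,s['eef_rot'])
d=np.array([.4924,-.2469])-e[:2];c,n=np.cos(y),np.sin(y);print('tool xy cm',100*(c*d[0]+n*d[1]),100*(n*d[0]-c*d[1]))
p,d,K,T=grab('side');
u,v=map(int,proj(K,T,np.array([.492,-.247,.1])));print(u,v)
cv2.imwrite('pics/held.png',cv2.resize(p[max(v-70,0):v+75,u-80:u+80],None,fx=4,fy=4,interpolation=2)[...,::-1])
E
```

```text
[ 0.49173409 -0.24793836  0.15447603] [-3.14158394e+00 -5.68885319e-05  1.35686843e-01]
tool xy cm 0.08002459022895739 -0.09387428814245227
303 299
```

View pics/held.png

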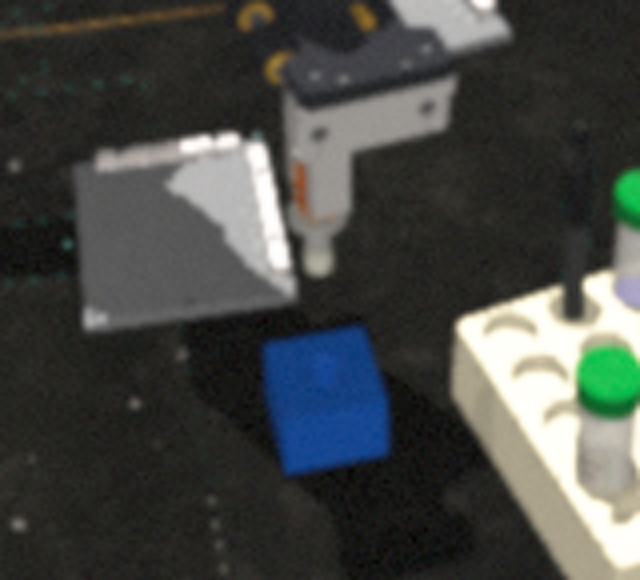

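The pusher hangs upright, with its tip at crop (318,262) above the stand hole at (325,360). I'll correct by about 1 mm and lower it.

>>> play_rows(motion=[1,0.08,-0.09,1,0,1,0,0,1.5,0,1,0,0,1.5,0,1,0,0,1.5,0,1,0,0,0.5,0,1,0,0,0.5,0,1,0,0,0.5,0,1,0,0,0.5,0,1,0,0,0.5,0,1,0,0,0.5,0])

```text
t: 32.6
ee_pos: [0.4926, -0.247, 0.0693]
eef_rot: [3.141, -0.0, 0.136]
contact_force: [-0.5, 0.7, -1.3]
gripper_width: 0.17
finger_force: 50.0
```

>>> play_rows(motion=[1,0,0,0.5,0,1,0,0,0.5,0,1,0,0,0.4,0,1,0,0,0.3,0,1,0,0,0.2,0,1,0,0,0.1,0,1,0,0,0.05,0,1,0,0,0,0,1,0,0,0,0,1,0,0,0,0])

```text
t: 33.6
ee_pos: [0.4925, -0.2469, 0.0491]
eef_rot: [3.142, -0.0, 0.136]
contact_force: [-0.2, 1.0, -0.6]
gripper_width: 0.168
finger_force: 50.0
```

>>> play_rows(motion=[1,0,0,0.03,0,1,0,0,0.03,0,1,0,0,0.03,0,1,0,0,0.02,0,1,0,0,0,0,1,0,0,0,0,1,0,0,0,0,1,0,0,0,0,1,0,0,0,0,1,0,0,0,0])

```text
t: 34.6
ee_pos: [0.4924, -0.2469, 0.0481]
eef_rot: [-3.141, -0.0, 0.136]
contact_force: [-0.5, 1.3, 5.3]
gripper_width: 0.167
finger_force: 50.0
```

>>> play_rows(motion=[0.75,0,0,0,0,0.7,0,0,0,0,0.6,0,0,0,0,0.5,0,0,0,0,0.5,0,0,0,0,0.5,0,0,0,0,0.5,0,0,0,0,0.5,0,0,0,0,0.5,0,0,0,0,0.5,0,0,0,0], grip_force=10)

```text
t: 35.6
ee_pos: [0.4924, -0.2469, 0.0479]
eef_rot: [-3.142, 0.0, 0.136]
contact_force: [-0.1, -0.5, -0.9]
gripper_width: 0.502
finger_force: 0.0
```

>>> play_rows(motion=[0.5,0,0,-1,0,0.5,0,0,-1.5,0,0.5,0,0,-1.5,0,0.5,0,0,-1.5,0,0.5,0,0,-1.5,0,0.5,0,0,-1.5,0,0.5,0,0,-1.5,0,0.5,0,0,0,0,0.5,0,0,0,0,0.5,0,0,0,0])

```text
t: 36.6
ee_pos: [0.4921, -0.2465, 0.1475]
eef_rot: [-3.141, 0.001, 0.136]
contact_force: [0.1, -0.6, 0.1]
gripper_width: 0.501
finger_force: 0.0
```

```bash
python3 look.py wrist side top; python3 - <<'E'
from h import *
p,d,K,T=grab('wrist');hsv=cv2.cvtColor(p,cv2.COLOR_RGB2HSV);P=cloud(d,K,T)
k=cv2.inRange(hsv,(3,130,80),(22,255,255))&((P[...,2]>.08)&(P[...,2]<.1)).astype(np.uint8)*255
c=max(cv2.findContours(k,0,1)[0],key=cv2.contourArea)
print(np.median(P[k>0][:,2]),cv2.minAreaRect(np.array([ray(K,T,u,v,.088)[:2] for u,v in c[:,0]],np.float32)))
p,d,K,T=grab('side');u,v=map(int,proj(K,T,np.array([.492,-.247,.06])))
a=cv2.resize(p[v-50:v+50,u-70:u+70],None,fx=3.5,fy=3.5,interpolation=2)
b=cv2.resize(p[190:265,260:365],(490,350),interpolation=2)
cv2.imwrite('pics/end.png',np.vstack([a,b])[:600,:,::-1])
E
```

```text
t 36.6 [ 0.49207391 -0.24648561  0.14750119] [-3.14089162e+00  6.02457681e-04  1.35923743e-01] st 0.433649848194932 -0.33891285143172384 F [ 0.0817184  -0.58859116  0.05768085]
side plate ((0.6273271441459656, 0.17804647982120514), (0.07506389915943146, 0.03660032898187637), 85.37335968017578) st 0.6501685884669423 0.05051638777107
top plate ((0.6175716519355774, 0.18669390678405762), (0.048715393990278244, 0.07235875725746155), 10.424819946289062) st 0.6423148757636546 0.06092212123274804
0.08827851143564686 ((0.4923509359359741, -0.24625945091247559), (0.016981074586510658, 0.014897564426064491), 7.828853130340576)
```

View pics/end.png

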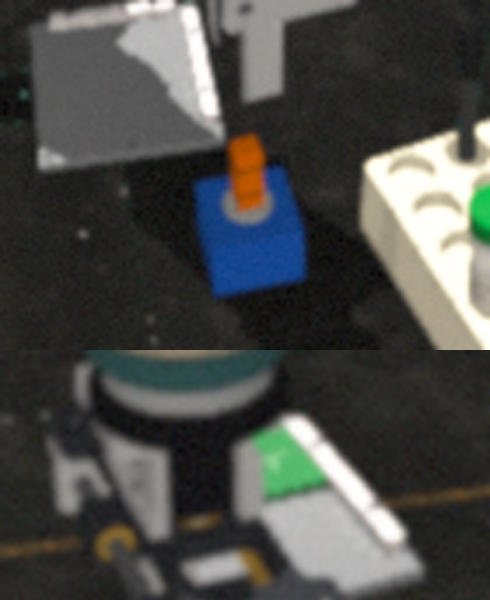

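The pusher stands upright and fully home in its stand, at crop (245,175), with the handle top at 0.088 m as before. The gripper is clear, and the plate is still in the corner. I'll hand the job in.

```bash
python3 -c "
from workcell import workorder
print(workorder.sign_off())"
```

```text
the job is handed in; nothing more can be done
None
```

The glass plate is seated square against both rails, pressed home at about 5 N on each, and the pusher is back upright and fully down in its stand; the job was handed in at about 37 s.

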